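# Free a lamp hanger link with the spring-bar fork

## Task

Take the orange forked tool out of its wooden holder, straddle the spring bar of the lamp coupler with its fork and gently push the yellow collar away from the red socket, never forcing the bar against its stop, until the steel hanger link pops up. Put the tool fully back in its holder, and lift the freed link out and lower it into the blue parts tray, setting it down rather than dropping it. Keep your fingers off the spring bar and leave everything else where it is.

Things in the scene. Friction and masses are not known exactly. Their poses are not given: they have to be found in the camera images.
- coupler: Fixed lamp coupler on an aluminium plate 90 x 205 mm, top at z 8 mm. Origin: on the table under the axis of its red socket (36 x 32 mm outside, opening 22 x 18 mm, top at z 44 mm). z up; +y runs from the socket along the spring bar to the black spring housing (46 wide, top at z 52 mm, near face 92 mm from the origin). Bar: steel, 5 mm thick, level along y, axis at x = 0, z = 27 mm.
- collar_nominal (a point): Fixed point of the coupler on the bar's axis (65 mm along its y, z 27 mm): nominal place of the socket-side face of the yellow collar (disc on the bar, 24 mm diameter, 5 mm thick). The collar is really clamped on the bar up to 5 mm to either side along y, differently each time: feel for it. Between socket (y = 16 mm) and collar the space is free down to the plate.
- bar (a joint): Travel of the spring bar, m: 0 out (tip in the link's pocket), grows as the collar is pushed to +y of the coupler; hard stop 0.0085. Spring 4 N plus 0.5 N per mm. The tip leaves the link after 5 to 7 mm; soon after comes the stop, where force climbs steeply. More than 13 N from the tool, any direction, ruins it. Let go, it springs back by itself.
- link: Loose stainless hanger link, 83 mm tall, about 90 g, upright in the socket, axes parallel to the coupler's. Origin: centre of its underside. Plug 20 (x) x 16 (y) mm, up to z 40 mm. Pinned, its underside is about 12 mm above the table. Freed, a spring pad raises it by 20 mm in a moment and keeps it up; the bar then springs back under it and it can be lifted straight out.
- link_head (a point): Grip point of the link: middle of its flat head, 55 mm above its underside. The head is 26 (x) x 14 (y) mm from z 40 to 70 mm, rounded off above to 83 mm, with a cross-eye.
- tool: Loose forked tool, 110 mm, 150 g, upright in the holder. Origin: between the tine tips (lowest); z up, x along the fork's width, y through the blade. Tines 8 x 8 mm, slot 12 mm wide (x), 16 mm deep; blade 28 (x) x 8 (y) mm to z 52 mm. In use: blade across the bar (tool x along coupler x), tines astride the bar behind the collar; bottomed on the bar, the tips are 13.5 mm above the table.
- tool_grip (a point): Centre of the tool's orange handle, 81 mm above the tine tips; handle 34 (x) x 22 (y) mm, from 52 to 110 mm above the tips. Its shoulder rests on the holder.
- holder: Fixed wooden tool holder, 70 x 60 x 60 mm high. Origin: centre of its underside, z up. A slot 35 (x) x 15 (y) mm goes through from its top; the tool put back fully hangs upright in it with its handle's shoulder on the top, its tine tips 8 mm above the table, either way round.
- tray: Fixed blue open parts tray, 130 (x) x 110 (y) x 30 mm high, walls 4 mm, floor about 4 mm above the table. Origin: centre of its underside.
- pot_a: Loose black net pot with a plant, 56 mm wide, origin under its centre. A bystander: leave it where it is.
- pot_b: Loose black net pot with a plant, 56 mm wide, origin under its centre. A bystander: leave it where it is.
- pot_c: Loose black net pot with a plant, 56 mm wide, origin under its centre. A bystander: leave it where it is.
- fertiliser: Loose white plastic bottle, 60 mm diameter, 150 mm tall, origin under its centre. A bystander: leave it where it is.
- driver: Loose screwdriver lying on the table. A bystander: leave it where it is.
- handwheel: Loose red plastic handwheel lying flat, 84 mm wide, 18 mm high, origin under its centre. A bystander: leave it where it is.
- pipe_collar: Loose grey pipe collar, ring 44 mm outside, 20 mm high, origin under its centre. A bystander: leave it where it is.

How it is judged:
On the way, in this order (a step that is already met when the one before it is completed fails the run):
1. the forked tool presses the spring bar's collar in by more than 2 mm (value of joint bar above 0.002 m and contact force between tool and bar above 2 N), for 0.02 s.
2. the link has popped up by some 17 mm or more in its socket, with no hand on it (z of link in the frame of coupler above 0.029 m and horizontal distance between link and coupler below 0.01 m and not (contact force between the fingers and link above 0.1 N)), for 0.1 s.
3. the link, still held in the gripper, is lowered inside the tray to within 12 mm of its floor (z of link in the frame of tray below 0.016 m and x of link in the frame of tray between -0.06 and 0.06 m and y of link in the frame of tray between -0.05 and 0.05 m and contact force between the fingers and link above 0.5 N), for 0.02 s.
At the end, for the whole second after the job is handed in: The link rests in the tray (underside inside the walls, under 30 mm high), the tool hangs upright and fully down in the holder (within 8 mm of centre, shoulder within 4 mm of the top, tilt under 0.1 rad), the spring bar is out again (within 1.5 mm), all at rest (x of link in the frame of tray between -0.06 and 0.06 m and y of link in the frame of tray between -0.05 and 0.05 m and z of link in the frame of tray below 0.03 m and linear speed of each of link, tool below 0.02 m/s and horizontal distance between tool and holder below 0.008 m and z of tool in the frame of holder below 0.012 m and angle between tool's own z axis and vertical below 0.1 rad and value of joint bar below 0.0015 m); the robot touches nothing.
It fails at once if the tool presses on the spring bar with more than 13 N (contact force between tool and bar above 13 N).
It fails at once if the fingers or the arm push on the spring bar instead of the tool (contact force between any of the fingers, the arm and bar above 1 N).
It fails at once if a bystander is moved by more than 15 mm (distance of any of pot_a, pot_b, pot_c, fertiliser, driver, handwheel, pipe_collar from where it was at the start of the episode above 0.015 m).
It also fails if it takes over 72 s, if anything falls off the work surface, if the arm or the gripper's body presses on something with over 40 N, if the wrist force passes 120 N, or if a joint passes its speed limit or range.

## Robot

A 6-joint arm with a two-finger parallel gripper is mounted at the origin on the work surface. World frame = base frame: x ahead of the robot, y to its left, z up, the work surface at z = 0. Lengths are in m, angles in rad, forces in N, time in s.
With the tool pointing down it reaches from about 0.325 to 1 m from the base axis. Payload 5.1 kg.
Tool frame: the origin (TCP) lies between the finger pads; the fingertips stand 22 mm ahead of it and the grasp point (between the pads) lies 3 mm ahead of it; z points along the fingers, x is the direction in which the jaws open and shut, and the axes are right-handed (so a half turn about z gives the same grasp; the last joint's range is limited). The gripper opens to 85 mm and grips with 20 to 120 N. Pads are 22 mm wide; open, the fingers measure 114 mm over their backs; the gripper's body (76 mm by 85 mm) begins 54 mm behind the grasp point. The pads swing forward as they close: fully open they stand 13 mm farther back than shut.
Start: joints at [1.163, 0.124, 1.65, -0, 1.367, -0.083], TCP at [0.207, 0.616, 0.253] pointing down, gripper open.
Joint ranges: [-2.61, 2.61], [-1.02, 2.33], [0.03, 2.71], [-1.35, 4.49], [0.32, 2.68], [-2.91, 2.91]. Speed limits (rad/s): [2.57, 2.57, 3.14, 3.14, 3.14, 3.14].

## Interface

Orientations are given as a rotation vector (axis times angle).
In Python, from station import robot gives the robot as it stands. Calls block until the motion is done:
- robot.movep(position, orientation): joint-space move of the TCP to a pose.
- robot.line_to(position, ori=None, rate=0.15, force_limit=None): straight line of the TCP; ori=None keeps the orientation; rate is the mean speed in m/s. With force_limit (N) it stops when the force on the tool has changed by that much, and returns True; else False.
- robot.move_joints(angles): joint-space move.
- robot.grip(opening, force=None): opening from 0.0 (shut) to 1.0 (fully open); force is the grip in N (None keeps the last); returns when the fingers have stopped.
- robot.hold(seconds).
- robot.ik(position, orientation): joint angles nearest the present ones, or None.
- robot.capture(name): name is "side" or "top" or "wrist"; returns a dict with "pixels" (480x640x3 uint8, red, green, blue), "fx", "fy", "cx", "cy" (pixels), "extrinsics" (4x4, takes a point from world to camera coordinates); the wrist camera has in their place "tool_from_camera" (4x4, takes a point from camera to tool coordinates, whose origin is the TCP and whose axes are the tool frame's). Camera axes: x right, y up, looking along -z (the intrinsics and any distortion apply to the point x, -y, -z); pixel columns grow to the right and rows downward; lengths in m; the calibration is good to about 2 mm. A picture is of the moment at which its call begins: read the wrist's pose just before it. There is no depth.
A pose or a line that the arm cannot do raises robot.PlanningError and nothing moves.
- robot.job_done(): hands the job in, once; it reports no verdict.
Readings, each from a call of its own:
- robot.read_t(): time.
- robot.read_qpos(): joint angles.
- robot.read_qd(): joint speeds.
- robot.read_tau(): joint torques, N m.
- robot.read_position(): TCP position.
- robot.read_orientation(): TCP orientation.
- robot.read_contact_force(): force on the tool from outside, world axes, zero at the start.
- robot.read_wrist_torque(): the same for the moment, N m.
- robot.read_finger_gap(): opening from 0.0 (shut) to 1.0 (fully open).
Only numpy, scipy, OpenCV 4.12 (cv2) and the standard library are available. Lean on these libraries where they do the work, as an engineer would, in place of code of your own. Each camera call takes 0.05 s, during which the arm holds its last target. There are 200 camera calls.

## Working session

There is one attempt and no reset: what is moved stays moved. The work goes in short steps, each a Python script; the robot and the scene stay as the last script left them, time stands still between calls to the robot, and variables do not carry over. Pictures are saved under pics/ and viewed, about 8 in all and at most 12, crops included, and the job is handed in when it is done.

```bash
ls; mkdir -p pics; python3 - <<'E'
from station import robot
import cv2,json,numpy as np
for n in ("top","side"):
    c=robot.capture(n); cv2.imwrite(f"pics/{n}0.png",c["pixels"][:,:,::-1])
    print(n,c["fx"],c["fy"],c["cx"],c["cy"],[k for k in c]); print(np.round(c["extrinsics"],4).tolist())
print(robot.read_t(),robot.read_position(),robot.read_orientation())
c=robot.capture("wrist");cv2.imwrite("pics/w0.png",c["pixels"][:,:,::-1]);print({k:v for k,v in c.items() if k!="pixels"})
E
```

```text
pics
top 597.7744490010245 597.7744490010245 319.4892082162867 244.77733286849508 ['pixels', 'fx', 'fy', 'cx', 'cy', 'extrinsics']
[[-0.0229, -0.9996, 0.0155, 0.0105], [0.9833, -0.0198, 0.1807, -0.536], [-0.1803, 0.0194, 0.9834, -1.1279], [0.0, 0.0, 0.0, 1.0]]
side 453.1462896423964 453.1462896423964 315.06789954881856 238.66573582439503 ['pixels', 'fx', 'fy', 'cx', 'cy', 'extrinsics']
[[0.9249, -0.3797, 0.0197, -0.4831], [0.2578, 0.6642, 0.7017, -0.2247], [-0.2795, -0.6439, 0.7122, -0.746], [0.0, 0.0, 0.0, 1.0]]
0.1 [0.20725441 0.61553987 0.25218302] [ 2.55064075  1.83246133 -0.00256512]
{'fx': 359.4521222440543, 'fy': 359.4521222440543, 'cx': 316.07223009759, 'cy': 236.61231510196492, 'tool_from_camera': array([[ 9.99999734e-01,  6.01884798e-04, -4.12760801e-04,
         1.52319986e-04],
       [ 4.70165167e-04, -9.63857849e-01, -2.66416638e-01,
        -6.68363970e-02],
       [-5.58194863e-04,  2.66416373e-01, -9.63857876e-01,
        -1.21401459e-01],
       [ 0.00000000e+00,  0.00000000e+00,  0.00000000e+00,
         1.00000000e+00]])}
```

View pics/top0.png

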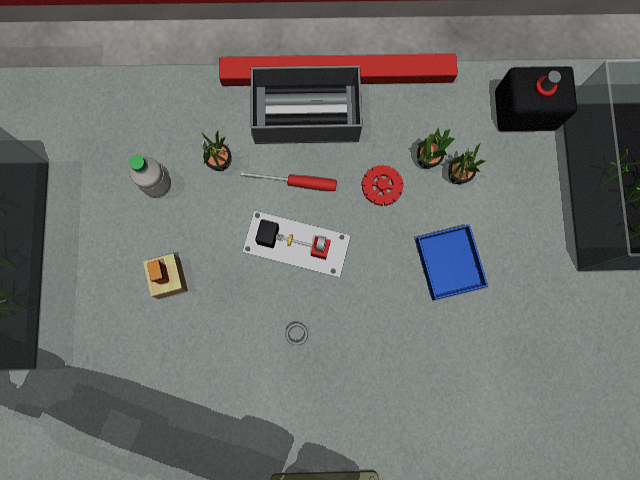

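View pics/side0.png

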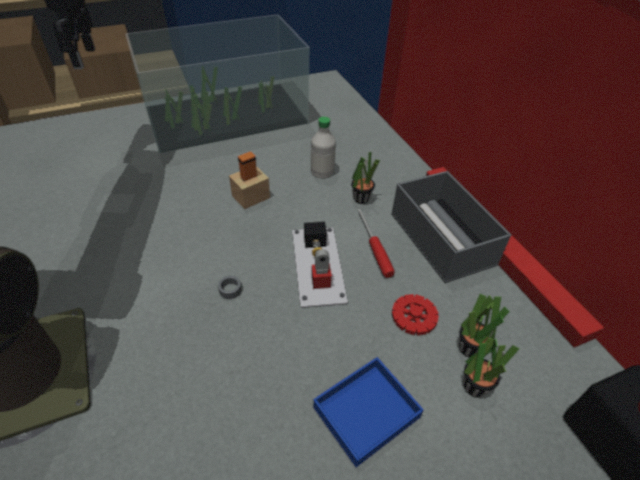

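The top view shows the holder at (164,275), the coupler socket at (321,246), its housing at (267,233) and the tray at (451,262). The side view shows the same layout. Next I'll back-project these and fly over for close wrist views.

```bash
cat > h.py <<'E'
from station import robot
import numpy as np, cv2
from scipy.spatial.transform import Rotation as R
def cam(c,pose=None):
    """camera->world rotation, centre"""
    if "extrinsics" in c: M=np.linalg.inv(c["extrinsics"])
    else:
        T=np.eye(4);T[:3,:3]=R.from_rotvec(pose[1]).as_matrix();T[:3,3]=pose[0];M=T@c["tool_from_camera"]
    return M
def back(c,M,uv,z):
    uv=np.atleast_2d(np.asarray(uv,float))
    d=np.c_[(uv[:,0]-c["cx"])/c["fx"],-(uv[:,1]-c["cy"])/c["fy"],-np.ones(len(uv))]@M[:3,:3].T
    return M[:3,3]+d*((z-M[2,3])/d[:,2])[:,None]
def proj(c,M,P):
    p=(np.atleast_2d(P)-M[:3,3])@M[:3,:3]
    return np.c_[c["cx"]+c["fx"]*p[:,0]/-p[:,2],c["cy"]-c["fy"]*p[:,1]/-p[:,2]]
def down(yaw):
    """tool z down, tool x (jaw axis) at angle yaw in world"""
    x=np.array([np.cos(yaw),np.sin(yaw),0]);z=np.array([0,0,-1.]);return R.from_matrix(np.c_[x,np.cross(z,x),z]).as_rotvec()
def snap(name):
    pose=(np.array(robot.read_position()),np.array(robot.read_orientation()))
    c=robot.capture("wrist");M=cam(c,pose);cv2.imwrite(f"pics/{name}.png",c["pixels"][:,:,::-1])
    np.savez(f"pics/{name}.npz",M=M,**{k:c[k] for k in("fx","fy","cx","cy")});return c,M
def load(name):
    d=np.load(f"pics/{name}.npz");return d,d["M"]
E
python3 - <<'E'
from h import *
c=robot.capture("top");M=cam(c);im=c["pixels"].astype(int);r,g,b=im[...,0],im[...,1],im[...,2]
print(M[:3,3])
def show(n,pts,z): print(n,np.round(back(c,M,pts,z)[:,:2],3).tolist())
m=((b>120)&(r<60)).astype(np.uint8);m[:200]=0
q=cv2.minAreaRect(max(cv2.findContours(m,0,2)[0],key=cv2.contourArea));show("tray",cv2.boxPoints(q),.03);show("trayc",[q[0]],.02)
show("plate",[(257,211),(350,235),(340,277),(243,253)],.008)
show("socket",[(321,240)],.044);show("housing top",[(267,230)],.052)
show("holder top",[(144,261),(177,253),(187,291)],.06);show("handle",[(154,269)],.118)
show("driver",[(241,175),(336,185)],.01);show("wheel",[(382,185)],.01);show("ring",[(296,333)],.01);show("bottle",[(155,185)],0);show("pots",[(217,165),(430,160),(462,177)],0)
E
```

```text
[0.32395409 0.02181399 1.20583475]
tray [[0.553, -0.198], [0.578, -0.294], [0.455, -0.32], [0.431, -0.226]]
trayc [[0.505, -0.262]]
plate [[0.617, 0.125], [0.563, -0.065], [0.477, -0.042], [0.53, 0.154]]
socket [[0.547, -0.004]]
housing top [[0.567, 0.102]]
holder top [[0.509, 0.339], [0.523, 0.276], [0.449, 0.255]]
handle [[0.484, 0.304]]
driver [[0.694, 0.158], [0.668, -0.039]]
wheel [[0.667, -0.134]]
ring [[0.367, 0.049]]
bottle [[0.678, 0.337]]
pots [[0.719, 0.209], [0.722, -0.24], [0.684, -0.305]]
```

```bash
python3 - <<'E'
from h import *
d=np.deg2rad
robot.movep([.545,.035,.27],down(d(74.5)));a,_=snap("coup")
robot.movep([.47,.295,.25],down(d(104)));b,_=snap("hold")
print(robot.read_t())
f=np.hstack([a["pixels"][60:420,120:520],b["pixels"][60:420,120:520]])[:,:,::-1]
cv2.imwrite("pics/both.png",f)
E
```

```text
3.75
```

View pics/both.png

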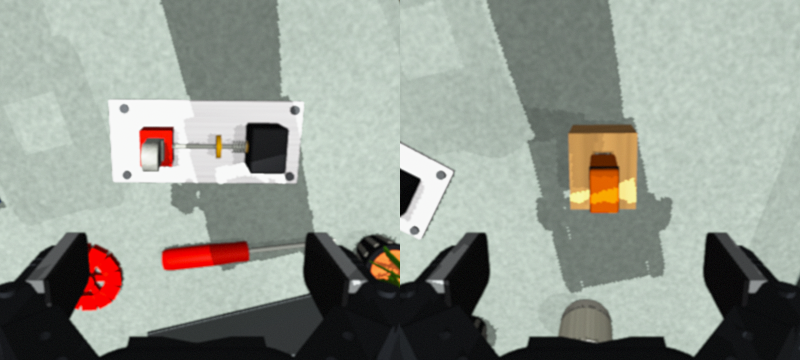

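The left half shows the coupler: socket at about (157,148), collar (219,146), housing (267,147) and plate corners near (109,100), (303,101), (297,182), (112,183). The right half shows the holder at (603,168) with the handle at (604,188). I'll enlarge both for precise corners.

```bash
python3 - <<'E'
import cv2,numpy as np
a=cv2.imread("pics/coup.png")[150:250,220:430];b=cv2.imread("pics/hold.png")[175:285,280:370]
A=cv2.resize(a,None,fx=3.8,fy=3.8,interpolation=2);B=cv2.resize(b,None,fx=5,fy=5,interpolation=2)
W=np.zeros((600,800,3),np.uint8)
# coupler scaled 3.8 -> 798x380 ; holder rescaled 2x to right-bottom
W[:380,:798]=A; B=cv2.resize(b,(180,220),interpolation=2); W[380:600,:180]=B
W[380:600,300:480]=cv2.convertScaleAbs(B,alpha=.6)
cv2.imwrite("pics/zoom.png",W)
E
```

```text
(no output)
```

View pics/zoom.png

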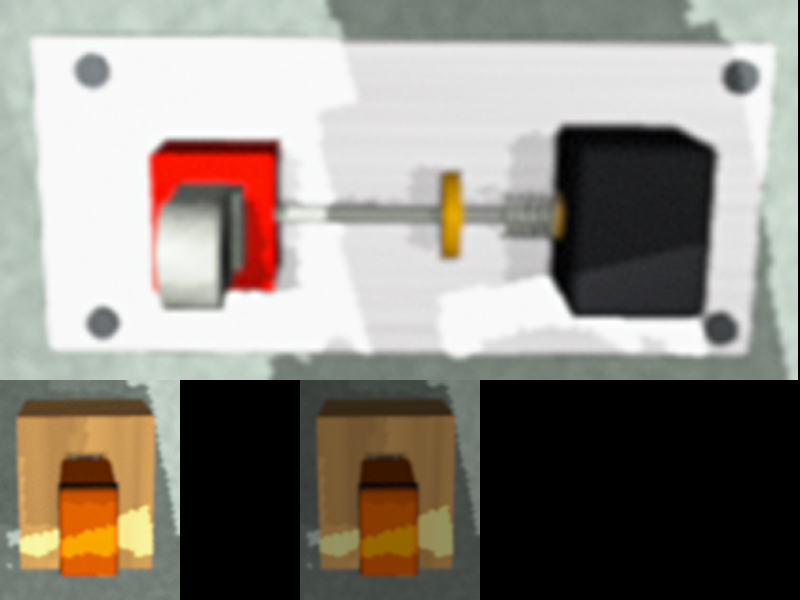

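```bash
python3 - <<'E'
from h import *
c,M=load("coup"); Z=lambda p:np.array(p)/3.8+[220,150]
def fit(local,pts):
    A,L=np.array(pts)[:,:2],np.array(local,float); cL,cA=L.mean(0),A.mean(0)
    H=(L-cL).T@(A-cA); th=np.arctan2(H[0,1]-H[1,0],H[0,0]+H[1,1]); r=np.array([[np.cos(th),-np.sin(th)],[np.sin(th),np.cos(th)]])
    t=cA-r@cL; print("yaw",np.rad2deg(th),"org",t,"res mm",np.round((A-(L@r.T+t))*1e3,1).tolist()); return th,t
sock=[(-.018,-.016),(-.018,.016),(.018,.016),(.018,-.016)]
S=back(c,M,Z([(152,155),(279,152),(277,291),(153,292)]),.044)
P=back(c,M,Z([(32,38),(775,44),(750,355),(48,352)]),.008)
bar=back(c,M,Z([(283,213),(540,214)]),.027);col=back(c,M,Z([(441,213),(462,213)]),.027)
hp=back(c,M,Z([(713,152),(705,317),(575,315)]),.052)
print("side",np.linalg.norm(np.diff(S[:,:2],axis=0),axis=1),np.linalg.norm(np.diff(P[:,:2],axis=0),axis=1))
th,t=fit(sock,S)
d=P[1]-P[0];e=P[2]-P[3];print("plate yaw",np.rad2deg(np.arctan2(d[1],d[0]))-90,np.rad2deg(np.arctan2(e[1],e[0]))-90)
b=bar[1]-bar[0];th=np.arctan2(b[1],b[0])-np.pi/2;print("bar yaw",np.rad2deg(th))
th=np.deg2rad(-15.5) if 0 else (np.arctan2(d[1],d[0])+np.arctan2(e[1],e[0]))/2-np.pi/2
r=np.array([[np.cos(th),-np.sin(th)],[np.sin(th),np.cos(th)]])
t=S[:,:2].mean(0)
for n,q in(("plate",P),("bar",bar),("col",col),("hous",hp),("sock",S)):print(n,np.round((q[:,:2]-t)@r*1e3,1).tolist())
c,M=load("hold");Z=lambda p:np.array(p)/2.+[280,175-190]
T=back(c,M,Z([(18,416),(153,413),(153,569),(20,569)]),.06);K=back(c,M,Z([(60,488),(117,487),(117,576),(61,576)]),.118)
fit([(-.035,-.03),(-.035,.03),(.035,.03),(.035,-.03)],T)
fit([(-.017,-.011),(-.017,.011),(.017,.011),(.017,-.011)],K)
E
```

```text
side [0.03238296 0.03646497 0.03247132] [0.20445399 0.0893113  0.20543214]
yaw -16.10859365941231 org [ 0.53556095 -0.00151575] res mm [[0.5, 0.1], [-0.5, 0.7], [-0.2, -0.1], [0.2, -0.7]]
plate yaw -15.9238043856122 -15.735331007202731
bar yaw -15.70151458630958
plate [[-44.4, -53.1], [-44.1, 151.3], [45.2, 151.7], [45.5, -53.7]]
bar [[0.3, 16.5], [0.2, 86.0]]
col [[0.1, 59.2], [0.0, 64.9]]
hous [[-20.4, 125.2], [22.1, 126.3], [21.8, 92.8]]
sock [[-17.6, -15.7], [-18.6, 16.7], [17.9, 15.8], [18.3, -16.7]]
yaw 14.570438154917051 org [0.48367477 0.30396221] res mm [[-0.6, 0.5], [-0.9, -0.9], [0.9, 0.9], [0.6, -0.5]]
yaw 14.543625766575374 org [0.48315211 0.30377557] res mm [[-0.3, 0.6], [-0.1, -0.7], [0.4, -0.4], [-0.1, 0.5]]
```

Everything agrees to within 1 mm: coupler origin (0.5356, -0.0013) at yaw -15.8°, collar face near y = 60 mm, holder (0.4837, 0.3040) at yaw 14.55°. Next: grasp the tool, carry it and lower it astride the bar.

```bash
cat >> h.py <<'E'
CY=np.deg2rad(-15.8);CO=np.array([.5356,-.0013]);HY=np.deg2rad(14.55);HO=np.array([.4835,.3039])
def coup(x,y,z):
    return [CO[0]+np.cos(CY)*x-np.sin(CY)*y,CO[1]+np.sin(CY)*x+np.cos(CY)*y,z]
oc=down(CY+np.pi/2);oh=down(HY+np.pi/2);G=.089
def cy():
    p=np.array(robot.read_position())[:2]-CO;return -np.sin(CY)*p[0]+np.cos(CY)*p[1]
def cf():
    f=np.array(robot.read_contact_force());return np.array([np.cos(CY)*f[0]+np.sin(CY)*f[1],-np.sin(CY)*f[0]+np.cos(CY)*f[1],f[2]])
E
python3 - <<'E'
from h import *
robot.movep([*HO,.2],oh);robot.line_to([*HO,.097],rate=.1)
print("f",cf());robot.grip(0.0,80);print("gap",robot.read_finger_gap(),"mm",robot.read_finger_gap()*85,robot.read_position(),cf())
print("lift",robot.line_to([*HO,.20],rate=.1),cf())
robot.movep(coup(0,46,0.2)[:0] or coup(0,.046,.2),oc);print(cf(),robot.read_t())
print("low",robot.line_to(coup(0,.046,.016+G),rate=.06,force_limit=4),robot.read_position(),cf(),cy(),robot.read_t())
c,_=snap("astride");s=robot.capture("side")["pixels"][180:320,240:400]
cv2.imwrite("pics/a1.png",np.hstack([c["pixels"][60:480,160:500],cv2.resize(s,(460,420),interpolation=2)])[:,:,::-1])
E
```

```text
f [0.12671422 0.02679308 0.50617146]
gap 0.24729389205365912 mm 21.019980824561024 [0.48373021 0.30396279 0.09730439] [-0.50444576 -0.03489869  2.13286731]
lift False [-0.27597824  1.04455899 -2.35366097]
[ 0.24559247 -0.23556545 -1.85033781] 8.0917
low False [0.54844634 0.04295337 0.10548181] [ 0.13014561 -0.49300772 -2.30023868] 0.046079194380874225 9.825
```

View pics/a1.png

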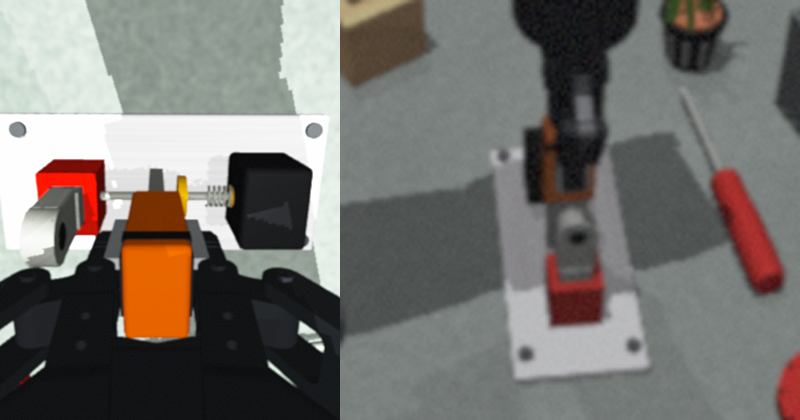

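The tool stands astride the bar at about (155,195), with the collar clear at (182,193) and the link to the left. I'll feel for the collar slowly.

```bash
python3 - <<'E'
from h import *
z=.016+G
robot.hold(.2);f0=np.mean([cf() for _ in range(5)],0)
print("touch",robot.line_to(coup(0,.070,z),rate=.008,force_limit=2.5),cy(),cf()-f0)
y0=cy(); y=y0
for i in range(24):
    y+=.0004; robot.line_to(coup(0,y,z),rate=.006,force_limit=4); robot.hold(.03)
    f=np.mean([cf() for _ in range(3)],0)-f0
    print(round((cy()-y0)*1e3,2),np.round(f,1))
    if np.linalg.norm(f)>8.7 or y-y0>.0075: break
robot.hold(.2);print(robot.read_t(),cy()-y0,cf()-f0)
c,_=snap("push");s=robot.capture("side")["pixels"][180:320,240:400]
cv2.imwrite("pics/a2.png",np.hstack([c["pixels"][60:480,160:500],cv2.resize(s,(460,420),interpolation=2)])[:,:,::-1])
E
```

```text
touch True 0.05443793684817395 [-0.5434912   0.25694626 -0.07883789]
0.18 [ 0.5 -1.2 -0.3]
0.33 [ 0.4 -4.4 -0.4]
0.78 [ 0.1 -5.1 -1. ]
1.16 [-1.  -5.6 -1. ]
1.5 [-0.1 -6.2 -1.6]
1.88 [-0.9 -5.8 -1.2]
2.25 [-1.1 -7.1 -2.7]
2.59 [-0.4 -6.2  0. ]
2.94 [ 0.  -6.4 -1.3]
3.3 [-1.  -7.1 -1.3]
3.66 [-1.2 -6.  -0.7]
4.0 [-0.9 -7.7 -1.6]
4.36 [-0.5 -6.1 -0.5]
4.73 [-1.2 -6.8 -0.1]
5.08 [-0.5 -8.  -0.9]
5.45 [-0.9 -7.  -1.8]
5.79 [-0.7 -6.7 -0.6]
6.16 [-0.4 -8.2 -1. ]
6.69 [-0.4 -7.4 -1. ]
17.3417 0.00666753641614793 [ 0.36203031 -8.15049906 -1.82710774]
```

View pics/a2.png

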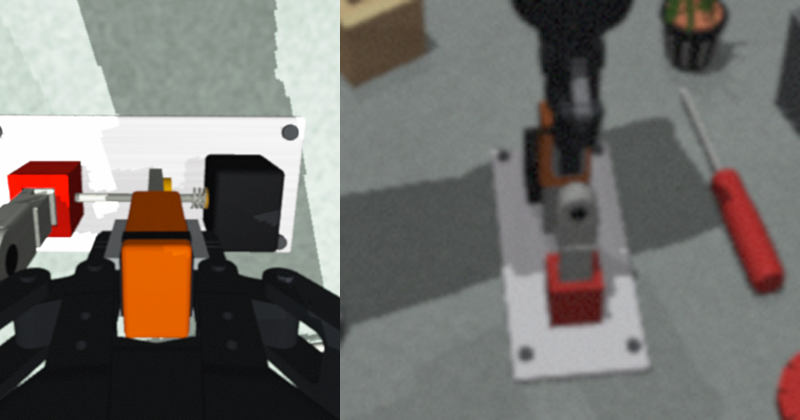

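The side view shows the link has popped up: its eye went from (577,237) to (577,205), and its plug now shows above the socket. I'll back off, lift, and return the tool to the holder.

```bash
python3 - <<'E'
from h import *
z=.016+G
robot.line_to(coup(0,.046,z),rate=.03);print(cf())
robot.line_to(coup(0,.046,.2),rate=.12)
H=[.48365,.30393]
robot.movep([*H,.2],oh)
robot.line_to([*H,.165],rate=.1)
print(robot.line_to([*H,.104],rate=.06,force_limit=5),robot.read_position(),cf())
print(robot.line_to([*H,.094],rate=.02,force_limit=4),robot.read_position(),cf(),robot.read_t())
E
```

```text
[ 0.68439822 -0.83824359 -1.78956257]
False [0.48405993 0.30411572 0.10458115] [ 0.30068772  0.25015963 -1.5446401 ]
True [0.48393882 0.30408621 0.09732936] [-0.22671966 -0.62795887  3.77135482] 22.1917
```

```bash
python3 - <<'E'
from h import *
p=np.array(robot.read_position());robot.grip(1.0);robot.line_to([p[0],p[1],.24],rate=.15)
a,_=snap("hold2")
robot.movep(coup(0,0,.24),oc);b,_=snap("link")
print(robot.read_t(),robot.read_contact_force())
cv2.imwrite("pics/a3.png",np.hstack([a["pixels"][60:420,120:520],b["pixels"][60:420,120:520]])[:,:,::-1])
E
```

```text
25.225 [-0.957683   -0.40999599  0.52394455]
```

View pics/a3.png

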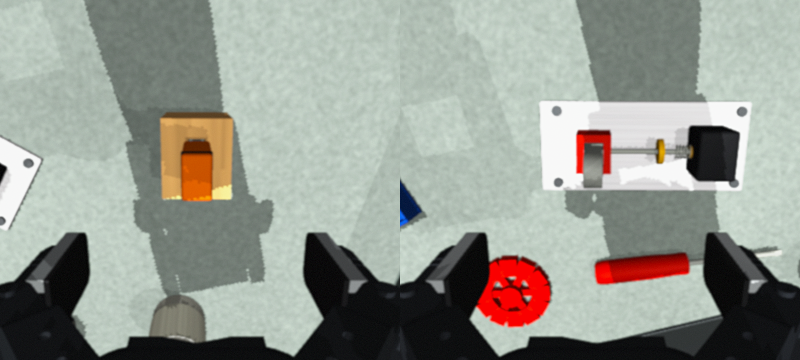

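The tool is seated in the holder at (197,175). The link stands raised in the socket at (593,163), and the bar is out again with the collar at (661,151). Next I'll grip the link and take it to the tray.

```bash
python3 - <<'E'
from h import *
print(robot.line_to(coup(0,0,.090),rate=.1,force_limit=8),robot.read_position())
robot.grip(0.0,40);print("gap mm",robot.read_finger_gap()*85,cf())
print(robot.line_to(coup(0,0,.19),rate=.08,force_limit=12),cf())
T=[.505,-.262]
ot=oc
robot.movep([*T,.19],ot);robot.line_to([*T,.085],rate=.1)
print(robot.line_to([*T,.050],rate=.015,force_limit=2.5),robot.read_position(),cf(),robot.read_t())
robot.hold(.2)
a,_=snap("tray");s=robot.capture("side")["pixels"][300:480,280:460]
cv2.imwrite("pics/a4.png",np.hstack([a["pixels"][60:480,120:520],cv2.resize(s,(400,420),interpolation=2)])[:,:,::-1])
E
```

```text
False [ 0.53618183 -0.00133619  0.09080365]
gap mm 14.387295635564683 [-0.27042158 -2.42797161  0.44178811]
False [-0.04583727 -0.42510904 -0.27911195]
True [ 0.50499758 -0.26202872  0.0620022 ] [-0.24914456 -0.08248019  3.55793147] 32.6
```

View pics/a4.png

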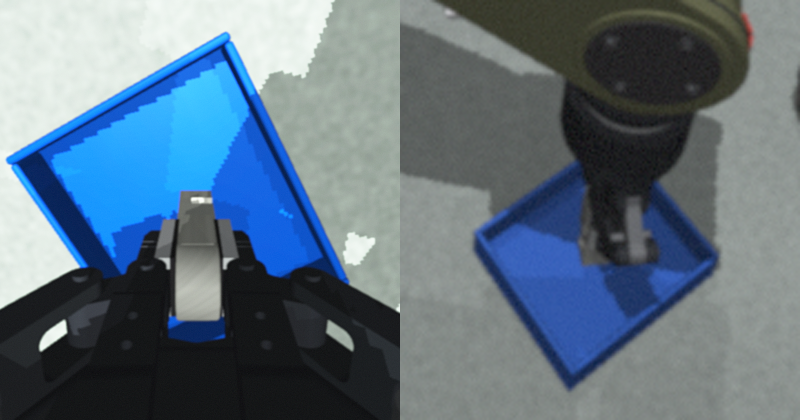

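The link stands on the tray floor near its centre at (197,200). The contact height of 62 mm matches the expected 4+55+3. Now I'll release, withdraw and check.

```bash
python3 - <<'E'
from h import *
robot.grip(.5);p=robot.read_position();robot.line_to([p[0],p[1],.25],rate=.12)
robot.line_to([.42,-.25,.3],rate=.2);robot.hold(.3)
c=robot.capture("top");s=robot.capture("side");print(robot.read_t())
cv2.imwrite("pics/a5.png",np.hstack([c["pixels"][140:350,100:500],s["pixels"][120:480,200:460][::1,::1][:210*0+360].copy()[0:210]])[:,:,::-1])
cv2.imwrite("pics/a5.png",np.hstack([cv2.resize(c["pixels"][130:310,110:500],(530,245)),cv2.resize(s["pixels"][130:480,200:460],(182,245))])[:,:,::-1])
E
```

```text
36.05
```

View pics/a5.png

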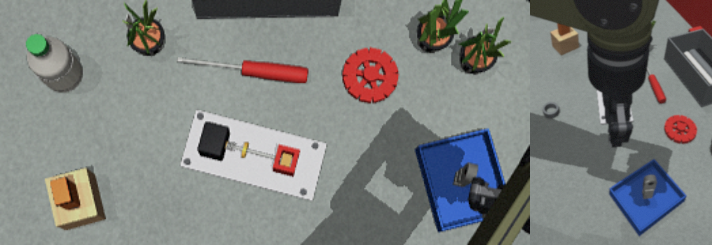

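The link stands in the tray at (465,175), the socket is empty, the bar is out, the tool is in the holder at (65,192), and the bystanders look unmoved. Handing in.

```bash
python3 -c "
from station import robot
print(robot.read_contact_force());robot.job_done();print(robot.read_t())"
```

```text
[ 0.50818346 -0.2757812  -0.1455362 ]
the job is handed in; nothing more can be done
the job is handed in; nothing more can be done
```

The job is done and handed in at about 36 s of the 72 s allowed; the interface reported no verdict.

- **Freeing the link:** I took the tool from its holder and set it astride the bar. The collar began to resist in earnest about 0.3 mm past the first touch, at roughly 58–59 mm along the coupler's y axis. I pushed it in about 6.5 mm in small steps. The highest steady force was about 8.4 N, against the 13 N limit, and the steep rise at the stop never appeared. The camera showed the link had popped up.
- **Returning the tool:** I put it back until its shoulder touched the holder, at the same height where I had picked it up.
- **Moving the link:** I lifted it out and lowered it into the tray until it touched the floor, at the expected height, before letting go.

The final pictures show the link standing in the tray, the tool in its holder and the bar out again. The bystanders looked unmoved, judged by eye only, and the top view crop did not include the pipe collar. The gripper was clear, with a contact force close to zero. No check failed or disagreed. The first "touch" reading was a noise trigger about 0.3 mm before the collar, and it had no effect.

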